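# Tighten the hold-down clamp: by hand, then with the spanner

### The job

Fasten the hold-down clamp over the steel doming block: turn its loose red hex nut clockwise with the fingers until it is finger-tight (its white mark then points along the strap to the doming block), then fit the open jaw of the spanner on the nut and tighten it about an eighth of a turn more. Use only the spanner past finger-tight, do not overtighten, lay the spanner back on its wooden rest, flat in the two notches, and leave the tape roll, brass pot and wax block where they are.

Things in the scene. Friction and masses are not known exactly. Their poses are not given: they have to be found in the camera images.
- clamp: hold-down clamp fixed on the left or right part of the bench: base 146x62x8 mm, steel strap 130x34x10 mm along x (top 64 mm above bench), upright stud through its middle (top at 100 mm). 46 mm steel doming block under the strap's -x end, blue heel block under +x. Nothing reaches beyond 75 mm along x, 31 mm along y from the stud. Origin: stud axis at bench height
- nut: red hex nut, 30 mm across flats, 34.6 across corners, 28 high, captive on the upright stud, on a brass washer (30 mm diameter, 3 thick). Underside 67 mm, top 95 mm above the bench; the stud stands 5 mm higher. Origin: on the axis at its underside, z up; its x axis points to the corner with the white mark, other corners every 60 degrees, flats between
- nut_center (a point): middle of the nut on its axis, half-way up (81 mm above the bench), axes as the nut's
- nut_run (a joint): turn of the nut on its washer, rad, grows clockwise seen from above; turns easily (0.15 N m) to its stop at 1.4, which is finger-tight; starts 0.8 to 1.3 rad short of it. At 1.4, with nut_tight 0, the white mark points along the clamp's -x, to the doming block
- nut_tight (a joint): further turn of nut and washer together once the nut is finger-tight, rad, clockwise, starts at 0; stiff (0.7 N m, more than a light finger grip holds), stays where it is left. An eighth of a turn is 0.785
- spanner: loose steel combination spanner, 0.14 kg, 9 mm thick, about 245 mm long, lying flat along its x axis; handle 16 mm wide from x -75 to +75 mm, open jaw at the -x end, ring (43 mm across, not used) at the +x end. Origin: under the middle of the handle
- spanner_mid (a point): centre of the spanner's handle, half-way up its thickness, axes as the spanner's; a good place to grasp (across y), near its balance point
- spanner_jaw (a point): centre of the open jaw, 105 mm from spanner_mid towards -x; lies on the nut's axis when fitted. 31.6 mm between flat faces parallel to the spanner's x; opens to -x; prong tips 27 mm ahead, rounded, the mouth flared there to 47 mm; throat 18.6 mm behind; head 59 mm wide. To fit, the spanner's x axis must lie over a corner of the nut; about 0.1 rad play each way
- rest: wooden spanner rest fixed on the other part of the bench: base 150x60x10 mm, two saddles 30 mm high (12 mm thick along x) at x = -45 and +45 mm, each with a notch 30 mm wide and 8 mm deep above that in which the handle lies along x. The spanner starts here, jaw towards the rest's -x. Origin: centre of the underside, z up
- rest_seat (a point): where the spanner's handle centre lies on the rest, 34.5 mm above the bench, axes as the rest's
- tape_roll: roll of masking tape, 106 mm wide, 24 mm high, bystander between the two parts of the bench; origin at its underside. Above and behind it hangs the fixed white hood of the bench lamp, an obstacle: world x beyond 0.69 m, y -0.12 to +0.30 m, 0.26 to 0.34 m above the bench; carry things from side to side in front of it, nearer the robot
- brass_pot: small brass pot with lid, 30 mm wide, 44 mm high, bystander; origin at its underside
- wax_block: green wax block 30x50x24 mm, bystander; origin at its underside. Another obstacle near the left part of the bench: two fixed gas torches stand upright at its front edge, world x 0.32 to 0.36 m, y 0.30 to 0.40 m, up to 0.10 m above the bench; keep the spanner's tail off them
Mind the look-alikes: they are no part of the job. Of the things that look like the clamp, the larger one is meant.

How it is judged (in metres and radians):
On the way, in this order (a step that is already met when the one before it is completed fails the run):
1. the fingers hold the nut, turned finger-tight (nut_run over 1.28) (value of joint nut_run above 1.28 rad and contact force between the fingers and nut above 0.5 N and value of joint nut_tight below 0.3 rad), for 0.2 s.
2. the spanner on the nut has tightened it further (nut_tight over 0.4) (value of joint nut_tight above 0.4 rad and contact force between spanner and nut above 0.5 N), for 0.05 s.
At the end, for the whole second after the job is handed in: nut_run over 1.15 and nut_tight 0.4 to 1.15; the spanner still and flat (tilt under 0.06 rad) in the notches of its rest, handle centre within 35 mm along, 12 mm across, 4 mm in height of rest_seat; tape roll, brass pot and wax block within 30 mm of their starts (value of joint nut_run above 1.15 rad and value of joint nut_tight between 0.4 and 1.15 rad and x of spanner_mid in the frame of rest_seat between -0.035 and 0.035 m and y of spanner_mid in the frame of rest_seat between -0.012 and 0.012 m and z of spanner_mid in the frame of rest_seat between -0.004 and 0.004 m and angle between spanner's own z axis and vertical below 0.06 rad and linear speed of spanner below 0.02 m/s and distance of each of tape_roll, brass_pot, wax_block from where it was at the start of the episode below 0.03 m); the robot touches nothing.
It fails at once if the fingers turn or hold the nut past finger-tight (nut_tight over 0.3) (value of joint nut_tight above 0.3 rad and contact force between the fingers and nut above 1 N).
It fails at once if the nut is overtightened (nut_tight over 1.2) (value of joint nut_tight above 1.2 rad).
It fails at once if the tape roll, brass pot or wax block is pushed away by more than 50 mm (distance of any of tape_roll, brass_pot, wax_block from where it was at the start of the episode above 0.05 m).
It also fails if it takes over 72 s, if anything falls off the work surface, if the arm or the gripper's body presses on something with over 40 N, if the wrist force passes 120 N, or if a joint passes its speed limit or range.

### The arm

A 6-joint arm with a two-finger parallel gripper is mounted at the origin on a cart in front of the work surface, level with it; the furniture and walls round the work are solid. World frame = base frame: x ahead of the robot, y to its left, z up, the work surface at z = 0. Lengths are in m, angles in degrees, forces in N, time in s.
With the tool pointing down it reaches from about 0.375 to 0.925 m from the base axis. Payload 5.7 kg.
Tool frame: the origin (TCP) lies midway between the tips of the shut fingers; the grasp point (between the pads) lies 19 mm behind it; z points along the fingers, y is the line along which they close (so a half turn about z gives the same grasp; the last joint's range is limited). The gripper opens to 85 mm and grips with 20 to 120 N. Pads are 22 mm wide; open, the fingers measure 114 mm over their backs; the gripper's body (76 mm by 85 mm) begins 54 mm behind the grasp point. The pads swing forward as they close: fully open they stand 13 mm farther back than shut.
Start: joints at [69.666, 20.558, 86.54, -0, 72.909, -6.595], TCP at [0.142, 0.583, 0.231] pointing down, gripper open.
Joint ranges: [-170.27, 170.27], [-57.76, 135], [12.27, 136.19], [-55.21, 235.2], [11.17, 155.16], [-170.74, 170.74]. Speed limits (degrees/s): [136.94, 136.94, 180, 180, 180, 180].

### API

Orientations are given as a 3x3 rotation matrix whose columns are the frame's x, y, z axes.
In Python, from plant import r gives the robot as it stands.
- The arm moves only by the shell command python3 -m handwheel 'ROWS' [FORCE]. ROWS is a JSON object of lists of equal length, an entry for each row: "travel": the shift along the tool's x, y, z in mm, a list of three; "roll": the turn about the tool's z in rad; "claw": the opening, from 0 (shut) to 1 (fully open). In form: {"travel": [[x, y, z], ...], "roll": [roll, ...], "claw": [claw, ...]}. A call has 1 to 20 rows; each row is the pose to reach, as a shift and turn from the pose commanded when the call began, along the tool's axes at that moment; what a row does not reach only later rows make up. A row lasts 1/8 s, in which the tool goes at most 62.5 mm and 10.7 degrees, less where a joint would pass 70% of its speed; a pose out of reach is approached as far as the arm can. A call with a gripper value outside its range is refused whole. The fingers move at their own pace and stop on an object; FORCE is the grip in N (left out, the last holds). Time passes only in rows, so rows that repeat a pose let the fingers close. It gives the time, the measured TCP pose, the force, the opening and the grip force at its end, in the units of the state.
- r.state(): the state, without advancing time (a new reading comes with each control period).
- r.snapshot(name): name is "scene" or "top" or "wrist"; returns the picture (400x640x3 uint8, red, green, blue); there is no depth.
- r.camera_model(name): a dict with "K" (3x3 intrinsics, pixels), "rvec" (rotation vector, rad) and "tvec" (3), from world to camera coordinates, as OpenCV has them; the wrist camera has in their place "tool_from_camera" (4x4, takes a point from camera to tool coordinates, whose origin is the TCP and whose axes are the flange's). Camera axes: x right, y down, z forward; pixel columns grow to the right and rows downward; lengths in m; the calibration is good to about 2 mm. A picture is of the moment at which its call begins: read the wrist's pose just before it. camera_model takes no time and is no camera call.
- r.finish_job(): hands the job in; it is judged then, once.
The state is a dict: "time_s": time; "q": joint angles; "qvel": joint speeds; "joint_torque": joint torques, N m; "tool_pos": TCP position; "ee_rot": TCP orientation; "contact_force": force on the tool from outside, world axes, zero at the start; "torque": the same for the moment, N m; "gripper_width": finger opening in m; "gripper_force": force on a finger pad.
Only numpy, scipy, OpenCV 4.12 (cv2) and the standard library are available. Lean on these libraries where they do the work, as an engineer would, in place of code of your own. Each camera call takes 0.05 s, during which the arm holds its last target. There are 200 camera calls.

## Working session

There is one attempt and no reset: what is moved stays moved. The work goes in short steps, Python scripts to look and compute and a shell command to move; the robot and the scene stay as the last step left them, time stands still between calls to the robot, and variables do not carry over. Pictures are saved under pics/ and viewed, at most 10 in all, crops included, and the job is handed in when it is done.

```bash
mkdir -p pics; ls; python3 - <<'E'
from plant import r
import cv2,numpy as np
s=r.state()
print({k:np.round(s[k],3).tolist() for k in s})
for n in("scene","top"):
    cv2.imwrite(f"pics/{n}0.png",r.snapshot(n)[:,:,::-1]); m=r.camera_model(n); print(n,{k:np.round(m[k],3).tolist() for k in m})
print(r.camera_model("wrist"))
E
```

```text
pics
{'time_s': 0.0, 'q': [69.664, 20.597, 86.601, 0.001, 72.91, -6.596], 'qvel': [-0.015, -0.008, 0.061, -0.083, -0.064, -0.008], 'joint_torque': [0.0, -52.761, -27.863, -0.0, 0.013, 0.0], 'tool_pos': [0.142, 0.582, 0.23], 'ee_rot': [[-0.971, 0.238, -0.001], [0.238, 0.971, -0.002], [0.0, -0.002, -1.0]], 'contact_force': [0.02, -0.381, -0.649], 'torque': [-0.009, 0.005, -0.025], 'gripper_force': 0.0, 'gripper_width': 0.085}
scene {'K': [[372.197, 0.0, 321.124], [0.0, 372.197, 199.765], [0.0, 0.0, 1.0]], 'rvec': [2.035, -0.487, 0.27], 'tvec': [-0.56, 0.168, 0.99]}
top {'K': [[418.444, 0.0, 316.711], [0.0, 418.444, 197.437], [0.0, 0.0, 1.0]], 'rvec': [2.216, -2.156, 0.066], 'tvec': [-0.113, 0.562, 1.192]}
{'K': array([[311.09151711,   0.        , 316.6180063 ],
       [  0.        , 311.09151711, 205.99241751],
       [  0.        ,   0.        ,   1.        ]]), 'tool_from_camera': array([[-5.92559373e-04, -9.65083749e-01, -2.61940844e-01,
         6.72732565e-02],
       [ 9.99999782e-01, -6.47741409e-04,  1.24323731e-04,
         1.14082379e-03],
       [-2.89652744e-04, -2.61940714e-01,  9.65083923e-01,
        -1.44142888e-01],
       [ 0.00000000e+00,  0.00000000e+00,  0.00000000e+00,
         1.00000000e+00]])}
```

View pics/top0.png

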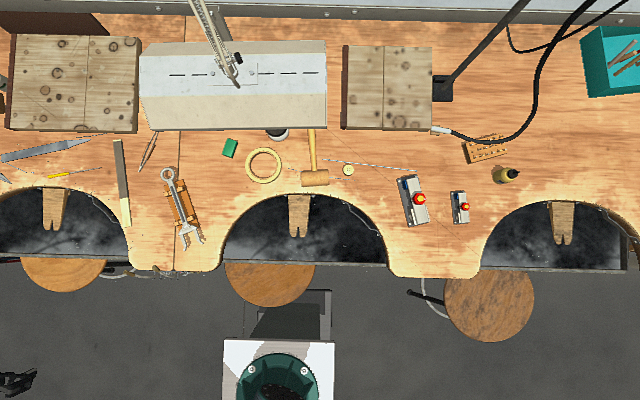

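View pics/scene0.png

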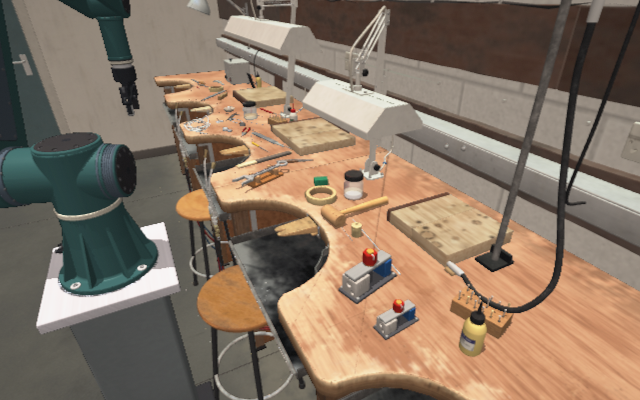

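The top view shows the rest with the spanner at about (180,205), ring at (169,175) and jaw at (190,240). The large clamp is at (415,198), its nut at (419,198), and the small look-alike is at (461,207). I'll enlarge these.

```bash
cat > h.py <<'E'
import cv2,numpy as np
from plant import r
def px2w(name,uv,z):
    m=r.camera_model(name);R=cv2.Rodrigues(np.array(m["rvec"],float))[0];t=np.array(m["tvec"],float).ravel()
    return hit(m["K"],R.T,-R.T@t,uv,z)
def hit(K,R,c,uv,z):
    d=R@np.linalg.solve(np.array(K),[uv[0],uv[1],1.]); return c+d*(z-c[2])/d[2]
def wristcam(s):
    m=r.camera_model("wrist");T=np.eye(4);T[:3,:3]=s["ee_rot"];T[:3,3]=s["tool_pos"]
    W=T@m["tool_from_camera"];return m["K"],W[:3,:3],W[:3,3]
def wproj(s,p):
    K,R,c=wristcam(s);q=K@(R.T@(np.array(p)-c));return q[:2]/q[2]
E
python3 - <<'E'
from h import *
im=cv2.imread("pics/top0.png")
a=cv2.resize(im[160:260,140:220],None,fx=5,fy=5,interpolation=cv2.INTER_CUBIC)
b=cv2.resize(im[160:240,390:480][:, :64],None,fx=6.25,fy=6.25,interpolation=cv2.INTER_CUBIC)
cv2.imwrite("pics/c0.png",np.hstack([a,b]))
for u,v,z in [(419,198,.095),(168,175,.035),(180,205,.0345),(190,237,.035),(264,166,.024),(348,170,.04),(230,148,.024)]: print(u,v,px2w("top",(u,v),z).round(3))
E
```

```text
419 198 [ 0.566 -0.375  0.095]
168 175 [0.616 0.33  0.035]
180 205 [0.531 0.291 0.034]
190 237 [0.441 0.258 0.035]
264 166 [0.651 0.057 0.024]
348 170 [ 0.644 -0.185  0.04 ]
230 148 [0.701 0.158 0.024]
```

View pics/c0.png

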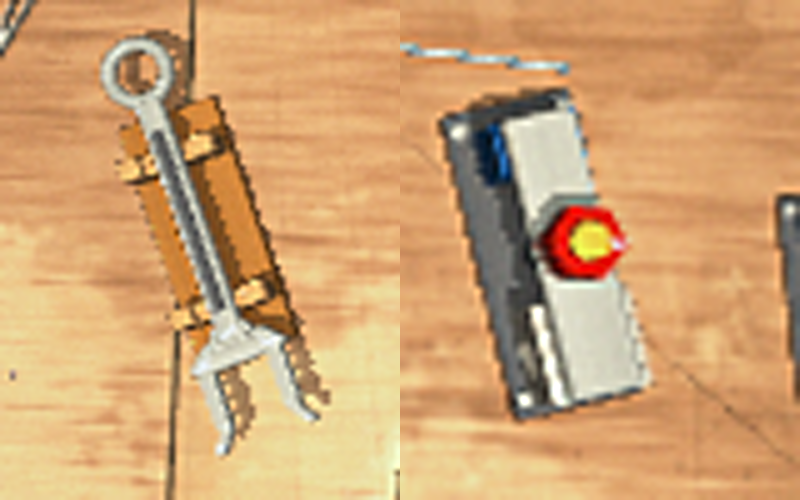

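```bash
cat >> h.py <<'E'
def to(p,yang=None,s=None):
    "travel(mm) in tool axes and roll for TCP at world p with tool y at angle yang (deg, mod 180)"
    s=s or r.state();R=np.array(s["ee_rot"]);t=1000*R.T@(np.array(p)-s["tool_pos"])
    ya=np.degrees(np.arctan2(R[1,1],R[0,1]));q=s["q"]
    roll=None if yang is None else np.radians((ya-yang+90)%180-90)
    print("travel",t.round(1),"roll",roll and round(roll,3),"| yang now",ya.round(1),"q6",round(q[5],1))
E
python3 - <<'E'
from h import *
to((.45,.15,.25));to((.566,-.372,.20),-2)
for u,v,z in [(417.6,198.5,.1)]: print(px2w("top",(390+(595)/6.25-64,160+240/6.25),.1), px2w("top",(390+(595-400)/6.25,160+240/6.25),.1))
E
```

```text
travel [-401.6 -346.8  -19. ] roll None | yang now 76.3 q6 -6.6
travel [-638.2 -826.2   31.8] roll 1.366 | yang now 76.3 q6 -6.6
[ 0.5645344  -0.37960225  0.1       ] [ 0.5645344  -0.37960225  0.1       ]
```

```bash
python3 -m handwheel '{"travel":[[-400,-350,-20],[-400,-350,-20],[-400,-350,-20],[-400,-350,-20],[-400,-350,-20],[-400,-350,-20],[-400,-350,-20],[-400,-350,-20],[-400,-350,-20],[-638,-826,30],[-638,-826,30],[-638,-826,30],[-638,-826,30],[-638,-826,30],[-638,-826,30],[-638,-826,30],[-638,-826,30],[-638,-826,30],[-638,-826,30],[-638,-826,30]],"roll":[0,0,0,0,0,0.2,0.4,0.6,0.8,1,1.2,1.366,1.366,1.366,1.366,1.366,1.366,1.366,1.366,1.366],"claw":[1,1,1,1,1,1,1,1,1,1,1,1,1,1,1,1,1,1,1,1]}'
python3 -m handwheel '{"travel":[[0,0,0],[0,0,0]],"roll":[0,0],"claw":[1,1]}'
python3 - <<'E'
from h import *
s=r.state();im=r.snapshot("wrist");cv2.imwrite("pics/w1.png",im[:,:,::-1])
import pickle;pickle.dump(s,open("s1.pkl","wb"))
print(s["time_s"],s["tool_pos"],wproj(s,(.566,-.375,.1)))
E
```

```text
time_s: 2.6
tool_pos: [0.5655, -0.3701, 0.2007]
ee_rot: [[0.035, 0.999, -0.001], [0.999, -0.035, 0.001], [0.001, -0.001, -1.0]]
contact_force: [-0.6, -0.3, -0.6]
gripper_width: 0.086
gripper_force: 0.0
time_s: 2.85
tool_pos: [0.5661, -0.3699, 0.2017]
ee_rot: [[0.034, 0.999, 0.0], [0.999, -0.034, -0.0], [-0.0, 0.0, -1.0]]
contact_force: [0.3, -0.2, 0.2]
gripper_width: 0.0854
gripper_force: 0.0
2.85 [ 0.56611313 -0.36993714  0.20172846] [317.69128182 212.94276479]
```

View pics/w1.png

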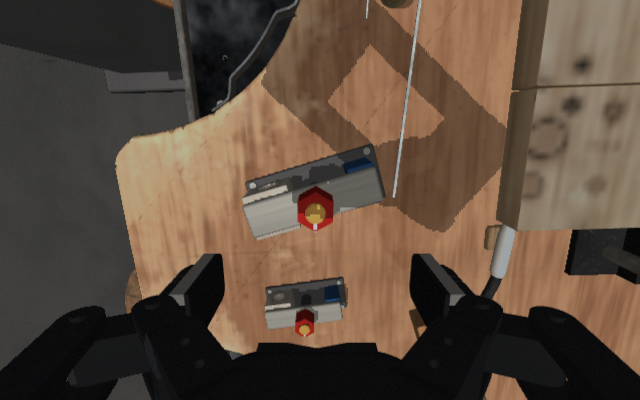

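The wrist view shows the stud top at about (316,213) and the white mark at (315,227). The strap's lower edge runs from (258,238) to (384,197), with the doming block at the left end.

```bash
python3 - <<'E'
from h import *
import pickle
s=pickle.load(open("s1.pkl","rb"));C=wristcam(s)
im=cv2.imread("pics/w1.png")
f=lambda u,z:hit(*C,u,z)
hsv=cv2.cvtColor(im,cv2.COLOR_BGR2HSV)
sub=hsv[180:250,280:350]
y=((sub[:,:,0]>12)&(sub[:,:,0]<30)&(sub[:,:,1]>120)).astype(np.uint8)
n,l,st,c=cv2.connectedComponentsWithStats(y)
for i in range(1,n):
    if st[i,4]>60: print("yellow",c[i]+[280,180],st[i],f(c[i]+[280,180],.1))
w=(sub[:,:,1]<40)&(sub[:,:,2]>200); v,u=np.nonzero(w); print("white",u.mean()+280,v.mean()+180,len(u), f((u.mean()+280,v.mean()+180),.095))
for a,b in [((244,208),(376,165)),((258,238),(384,197))]:
    a=f(a,.064);b=f(b,.064);d=b-a;print("edge",a.round(4),b.round(4),np.degrees(np.arctan2(d[1],d[0])))
cv2.imwrite("pics/w1c.png",cv2.resize(im[140:250,235:395],None,fx=5,fy=5,interpolation=cv2.INTER_CUBIC))
E
```

```text
yellow [314.82121212 212.98484848] [ 25  23  20  21 330] [ 0.56363514 -0.37495516  0.1       ]
white nan nan 0 [nan nan nan]
edge [ 0.4966 -0.3784  0.064 ] [ 0.6201 -0.3422  0.064 ] 16.364810977810897
edge [ 0.5073 -0.4089  0.064 ] [ 0.628  -0.3723  0.064 ] 16.869613639949552<stdin>:12: RuntimeWarning: Mean of empty slice.
  ret = ret.dtype.type(ret / rcount)
```

View pics/w1c.png

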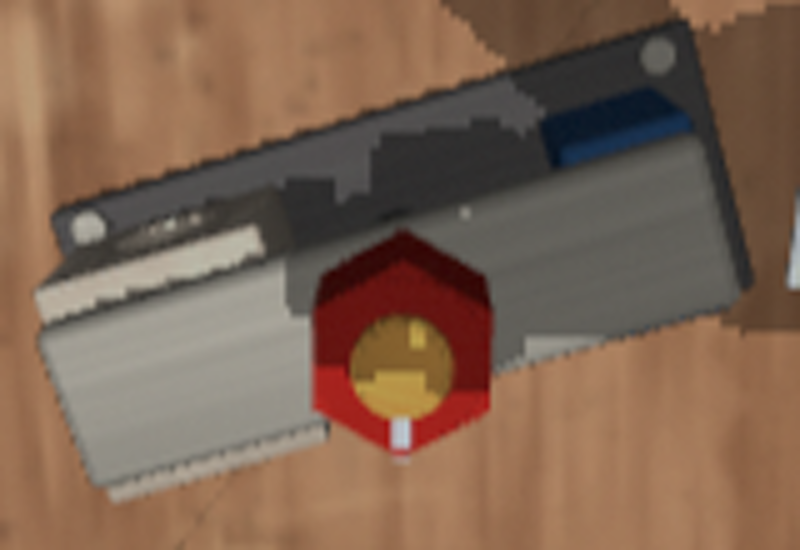

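The mark points at about -92°, and the clamp yaw is about 15°, so the finger-tight direction is about -165°. That makes the turn about 1.27 rad, with the fingers already square to the flats.

```bash
python3 - <<'E'
from h import *
to((.5636,-.375,.075),-2)
E
```

```text
travel [ -4.9  -2.4 126.7] roll 0.001 | yang now -1.9 q6 -37.1
```

```bash
python3 -m handwheel '{"travel":[[-5,-2.4,50],[-5,-2.4,90],[-5,-2.4,126],[-5,-2.4,126],[-5,-2.4,126],[-5,-2.4,126],[-5,-2.4,126],[-5,-2.4,126],[-5,-2.4,126],[-5,-2.4,126],[-5,-2.4,126],[-5,-2.4,126],[-5,-2.4,126],[-5,-2.4,126]],"roll":[0,0,0,0,0,0,0,0,0,0,0,0,0,0],"claw":[1,1,1,1,0,0,0,0,0,0,0,0,0,0]}' 25; python3 -c "
from h import *
s=r.state();print(s['contact_force'],s['torque'],s['tool_pos'])"
```

```text
time_s: 4.65
tool_pos: [0.5645, -0.3766, 0.077]
ee_rot: [[0.035, 0.999, 0.002], [0.999, -0.035, -0.002], [-0.002, 0.002, -1.0]]
contact_force: [-0.2, 0.8, 6.1]
gripper_width: 0.0291
gripper_force: 28.9
[-0.22097646  0.82246419  6.08063727] [ 0.10681221  0.0674989  -0.07450729] [ 0.56449402 -0.37663912  0.07703897]
```

```bash
python3 -m handwheel '{"travel":[[0,0,0],[0,0,0],[0,0,0],[0,0,0],[0,0,0],[0,0,0],[0,0,0],[0,0,0],[0,0,0],[0,0,0],[0,0,0],[0,0,0],[0,0,0],[0,0,0],[0,0,0]],"roll":[0.12,0.24,0.36,0.48,0.6,0.72,0.84,0.96,1.06,1.14,1.2,1.24,1.27,1.27,1.27],"claw":[0,0,0,0,0,0,0,0,0,0,0,0,0,0,0]}' 25; python3 -c "
from h import *
s=r.state();print(s['contact_force'],s['torque'],s['q'])"
```

```text
time_s: 6.52
tool_pos: [0.5645, -0.3766, 0.077]
ee_rot: [[0.965, 0.263, 0.002], [0.263, -0.965, -0.002], [0.002, 0.002, -1.0]]
contact_force: [0.4, 0.7, 6.2]
gripper_width: 0.0295
gripper_force: 28.8
[0.40172631 0.65053154 6.15588508] [ 1.97888821e-01 -5.33278787e-05  1.15630246e-01] [-3.95401940e+01  3.55047966e+01  8.45430152e+01  6.72922022e-03
  5.97905547e+01  3.52121010e+01]
```

```bash
python3 -m handwheel '{"travel":[[0,0,0],[0,0,0],[0,0,0],[0,0,0]],"roll":[0.04,0.08,0.08,0.08],"claw":[0,0,0,0]}' 25; python3 -c "
from h import *
s=r.state();print(s['contact_force'],s['torque'],s['q'][5])
cv2.imwrite('pics/w2.png',cv2.resize(r.snapshot('wrist')[100:300,200:440,::-1],None,fx=3,fy=3))"
```

```text
time_s: 7.02
tool_pos: [0.5645, -0.3766, 0.077]
ee_rot: [[0.983, 0.186, 0.002], [0.186, -0.983, -0.002], [0.002, 0.002, -1.0]]
contact_force: [0.6, 1.3, 6.8]
gripper_width: 0.0294
gripper_force: 28.7
[0.57828211 1.29862057 6.80106236] [ 0.22569933 -0.00823208  0.45446495] 39.76655959268169
```

View pics/w2.png

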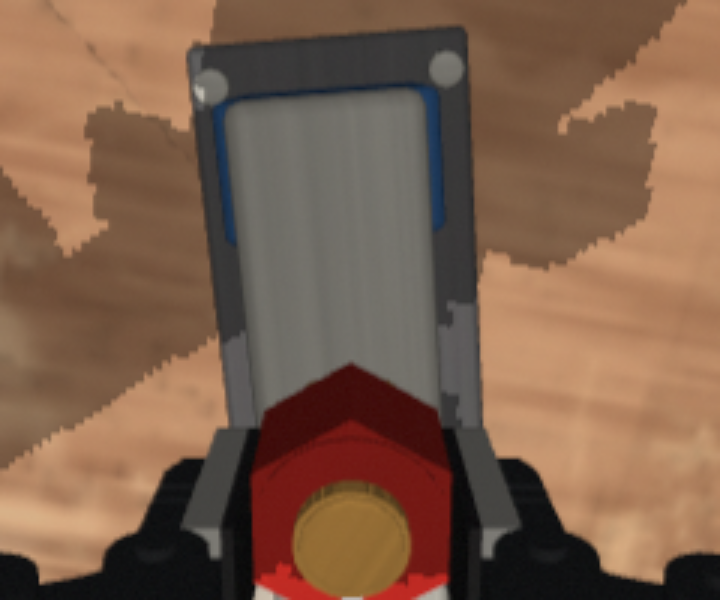

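The wrist moment of 0.45 N m and the aligned strap show the nut is at its stop. I'll release it and look from above.

```bash
python3 -m handwheel '{"travel":[[0,0,0],[0,0,0],[0,0,0],[0,0,0],[0,0,0],[0,0,-50],[0,0,-100],[0,0,-150],[0,0,-150],[0,0,-150]],"roll":[0,0,0,0,0,0,0,0,0,0],"claw":[1,1,1,1,1,1,1,1,1,1]}'; python3 - <<'E'
from h import *
import pickle
s=r.state();im=r.snapshot("wrist")[:,:,::-1];pickle.dump(s,open("s3.pkl","wb"))
cv2.imwrite("pics/w3f.png",im)
u,v=wproj(s,(.5645,-.376,.09)).astype(int);print(u,v,s["tool_pos"])
cv2.imwrite("pics/w3.png",cv2.resize(im[v-75:v+75,u-80:u+80],None,fx=4,fy=4,interpolation=cv2.INTER_CUBIC))
E
```

```text
time_s: 8.32
tool_pos: [0.5632, -0.3757, 0.225]
ee_rot: [[0.983, 0.185, -0.0], [0.185, -0.983, 0.0], [-0.0, -0.0, -1.0]]
contact_force: [0.7, -0.4, -1.5]
gripper_width: 0.0853
gripper_force: 0.0
318 194 [ 0.56315266 -0.3757454   0.22496939]
```

View pics/w3.png

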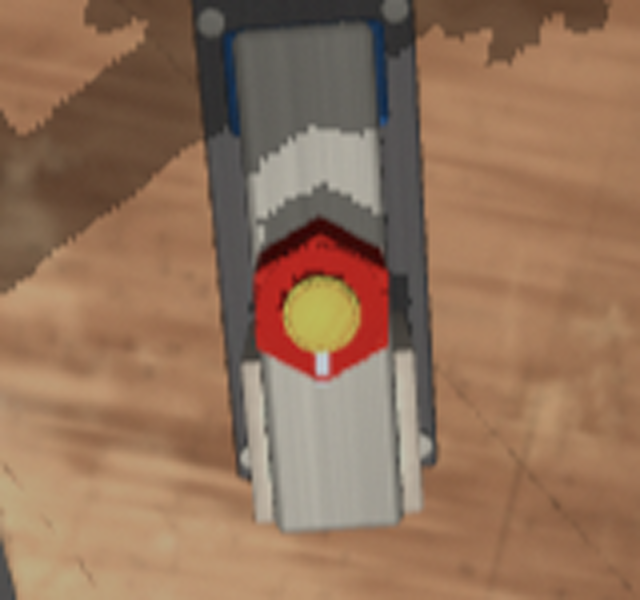

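The mark points along the tool axis at about 10.7°, roughly 4° past the strap line, so `nut_tight` is about 0.07. Next I move above the spanner.

```bash
python3 - <<'E'
from h import *
import pickle
s=pickle.load(open("s3.pkl","rb"));print("stud",hit(*wristcam(s),(318.25,197.25),.1))
to((.531,.291,.225),-70)
E
```

```text
stud [ 0.56377002 -0.37544367  0.1       ]
travel [  91.9 -660.8   -0. ] roll -0.163 | yang now -79.4 q6 39.8
```

```bash
python3 -m handwheel '{"travel":[[92,-661,0],[92,-661,0],[92,-661,0],[92,-661,0],[92,-661,0],[92,-661,0],[92,-661,0],[92,-661,0],[92,-661,0],[92,-661,0],[92,-661,0],[92,-661,0],[92,-661,0],[92,-661,0],[92,-661,0],[92,-661,0]],"roll":[-0.05,-0.1,-0.16,-0.16,-0.16,-0.16,-0.16,-0.16,-0.16,-0.16,-0.16,-0.16,-0.16,-0.16,-0.16,-0.16],"claw":[1,1,1,1,1,1,1,1,1,1,1,1,1,1,1,1]}'; python3 - <<'E'
from h import *
import pickle
s=r.state();im=r.snapshot("wrist")[:,:,::-1];pickle.dump(s,open("s4.pkl","wb"))
cv2.imwrite("pics/w4.png",im)
print(s["q"],wproj(s,(.531,.291,.035)))
E
```

```text
time_s: 10.38
tool_pos: [0.532, 0.2899, 0.2254]
ee_rot: [[0.941, 0.338, 0.0], [0.338, -0.941, -0.0], [0.0, 0.0, -1.0]]
contact_force: [-0.8, -0.2, 1.0]
gripper_width: 0.0853
gripper_force: 0.0
[ 2.20586011e+01  2.13293260e+01  8.62071009e+01 -8.06558678e-03
  7.24599124e+01  9.23126966e+01] [316.85726698 184.52797309]
```

View pics/w4.png

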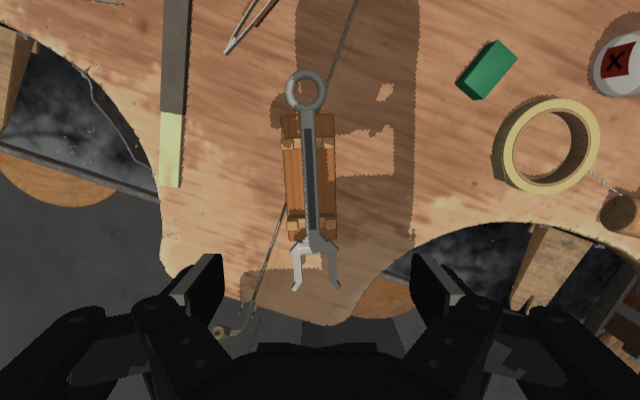

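The spanner lies on the rest with its ring at (306,91), prong tips at (296,288) and (338,288), and saddles near rows 143 and 228.

```bash
python3 - <<'E'
from h import *
import pickle
s=pickle.load(open("s4.pkl","rb"));C=wristcam(s);f=lambda u,v,z=.039:hit(*C,(u,v),z)
ring=f(306,91);tip=(f(296,288)+f(338,288))/2;d=ring-tip;L=np.linalg.norm(d);a=np.degrees(np.arctan2(d[1],d[0]))
print("ring",ring,"tip",tip,"L (223.5?)",L,"ang",a,"mid from ring",ring-d/L*.0915,"from tip",tip+d/L*.132)
sf=(f(284,143,.034)+f(334,143,.034))/2;sn=(f(288,226,.034)+f(336,226,.034))/2;e=sf-sn
print("rest mid",(sf+sn)/2,"len",np.linalg.norm(e),np.degrees(np.arctan2(e[1],e[0])))
im=cv2.imread("pics/w4.png");cv2.imwrite("pics/w4c.png",cv2.resize(im[60:300,255:365],None,fx=2.5,fy=2.5,interpolation=cv2.INTER_CUBIC))
E
```

```text
ring [0.61770088 0.33362906 0.039     ] tip [0.41423444 0.24895446 0.039     ] L (223.5?) 0.22038234639467463 ang 22.595126574987546 mid from ring [0.53322415 0.29847322 0.039     ] from tip [0.53610251 0.29967107 0.039     ]
rest mid [0.52694611 0.2969051  0.034     ] len 0.09281525886385976 21.453177661177413
```

View pics/w4c.png

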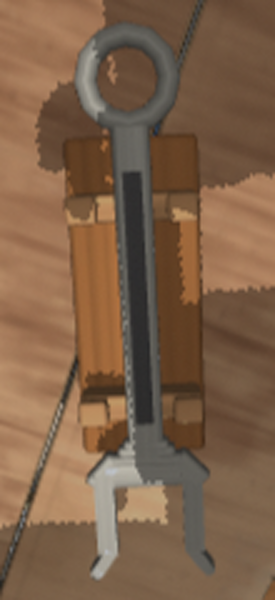

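```bash
python3 - <<'E'
from h import *
import pickle
s=pickle.load(open("s4.pkl","rb"));C=wristcam(s);print(hit(*C,(310.2,177.2),.039))
to((.5345,.2985,.020),22.8-90)
E
```

```text
[0.53687724 0.30070568 0.039     ]
travel [  5.2  -7.1 205.4] roll -0.053 | yang now -70.2 q6 92.3
```

```bash
python3 -m handwheel '{"travel":[[6,-7,60],[6,-7,120],[6,-7,170],[6,-7,205],[6,-7,205],[6,-7,205],[6,-7,205],[6,-7,205],[6,-7,205],[6,-7,205],[6,-7,205],[6,-7,205],[6,-7,205],[6,-7,205],[6,-7,205],[6,-7,205]],"roll":[-0.05,-0.05,-0.05,-0.05,-0.05,-0.05,-0.05,-0.05,-0.05,-0.05,-0.05,-0.05,-0.05,-0.05,-0.05,-0.05],"claw":[1,1,1,1,1,1,0,0,0,0,0,0,0,0,0,0]}' 70; python3 -c "
from h import *
s=r.state();print(s['contact_force'],s['torque'],s['tool_pos'],s['ee_rot'])"
```

```text
time_s: 12.42
tool_pos: [0.5353, 0.2993, 0.0209]
ee_rot: [[0.923, 0.385, 0.001], [0.385, -0.923, 0.0], [0.001, 0.0, -1.0]]
contact_force: [-1.7, -0.4, 5.6]
gripper_width: 0.0144
gripper_force: 68.4
[-1.70735761 -0.43146853  5.60115699] [-0.0475074   0.15903917 -0.03841107] [0.53529768 0.29929957 0.02091323] [[ 9.22715550e-01  3.85481197e-01  5.09968005e-04]
 [ 3.85481183e-01 -9.22715688e-01  1.28804434e-04]
 [ 5.20207166e-04  7.77332151e-05 -9.99999862e-01]]
```

```bash
python3 - <<'E'
from h import *
to((.535,.299,.18),-67.3);to((.535,-.25,.18),-79.3)
S=np.array([.5637,-.3755]);d=np.array([np.cos(np.radians(10.7)),np.sin(np.radians(10.7))])
to((*(S+.170*d),.18),-79.3);print(S+.17*d,S+.105*d)
E
```

```text
travel [  -0.3    0.2 -159.1] roll -0.0 | yang now -67.3 q6 90.1
travel [-211.9  506.7 -159.2] roll 0.209 | yang now -67.3 q6 90.1
travel [ -67.5  668.9 -159.1] roll 0.209 | yang now -67.3 q6 90.1
[ 0.73074418 -0.34393668] [ 0.66687434 -0.35600501]
```

```bash
python3 -m handwheel '{"travel":[[0,0,-30],[0,0,-70],[0,0,-120],[0,0,-159],[-212,507,-159],[-212,507,-159],[-212,507,-159],[-212,507,-159],[-212,507,-159],[-212,507,-159],[-212,507,-159],[-212,507,-159],[-212,507,-159],[-68,669,-159],[-68,669,-159],[-68,669,-159],[-68,669,-159],[-68,669,-159],[-68,669,-159],[-68,669,-159]],"roll":[0,0,0,0,0,0,0,0.05,0.1,0.15,0.21,0.21,0.21,0.21,0.21,0.21,0.21,0.21,0.21,0.21],"claw":[0,0,0,0,0,0,0,0,0,0,0,0,0,0,0,0,0,0,0,0]}' 70; python3 - <<'E'
from h import *
import pickle
s=r.state();im=r.snapshot("wrist")[:,:,::-1];pickle.dump(s,open("s5.pkl","wb"));cv2.imwrite("pics/w5.png",im)
print(s["contact_force"],s["torque"])
S=np.array([.5637,-.3755]);d=np.array([np.cos(np.radians(10.7)),np.sin(np.radians(10.7))])
to((*(S+.165*d),.0675),-79.3);print(wproj(s,(*(np.array(s["tool_pos"])[:2]-.105*d),.198)),wproj(s,(.5637,-.3755,.1)))
E
```

```text
time_s: 14.92
tool_pos: [0.7292, -0.3436, 0.1793]
ee_rot: [[0.983, 0.185, -0.001], [0.185, -0.983, 0.0], [-0.001, -0.001, -1.0]]
contact_force: [0.1, -0.3, -2.1]
gripper_width: 0.0144
gripper_force: 68.9
[ 0.07456507 -0.28881109 -2.14396046] [ 0.03658551 -0.00256464 -0.03531379]
travel [ -3.6   0.5 112.1] roll -0.001 | yang now -79.4 q6 49.2
[319.73393379 453.16326726] [319.41341027 393.67541502]
```

View pics/w5.png

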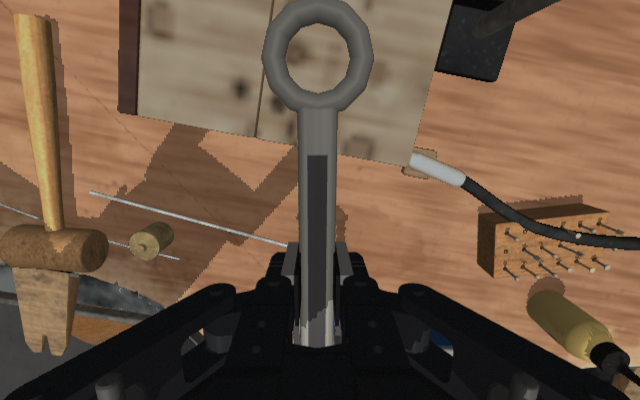

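The spanner is held straight along the tool axis, with its ring at (318,56). I'll descend behind the nut.

```bash
python3 -m handwheel '{"travel":[[-3.5,0.5,50],[-3.5,0.5,90],[-3.5,0.5,112],[-3.5,0.5,112],[-3.5,0.5,112]],"roll":[0,0,0,0,0],"claw":[0,0,0,0,0]}' 70; python3 - <<'E'
from h import *
import pickle
s=pickle.load(open("s5.pkl","rb"));p=hit(*wristcam(s),(318,56),.1975)-s["tool_pos"];print("ring in tool",np.array(s["ee_rot"]).T@p)
s=r.state();print(s["contact_force"],s["torque"])
S=np.array([.5637,-.3755]);d=np.array([np.cos(np.radians(10.7)),np.sin(np.radians(10.7))])
to((*(S+.125*d),.0675),-79.3);to((*(S+.105*d),.0675),-79.3)
E
```

```text
time_s: 15.6
tool_pos: [0.7282, -0.3461, 0.0695]
ee_rot: [[0.983, 0.185, 0.003], [0.185, -0.983, -0.002], [0.002, 0.002, -1.0]]
contact_force: [1.2, 0.1, -0.6]
gripper_width: 0.0142
gripper_force: 68.9
ring in tool [ 0.08933689 -0.00094996 -0.01828673]
[ 1.22976302  0.05641342 -0.58513973] [-0.04593912  0.04697164 -0.02740188]
travel [-42.1  -1.6   1.9] roll -0.001 | yang now -79.4 q6 49.0
travel [-62.1  -1.6   1.9] roll -0.001 | yang now -79.4 q6 49.0
```

```bash
python3 -m handwheel '{"travel":[[-10,-0.8,1],[-20,-0.8,1],[-30,-0.8,1],[-40,-0.8,1],[-45,-0.8,1],[-50,-0.8,1],[-54,-0.8,1],[-54,-0.8,1]],"roll":[0,0,0,0,0,0,0,0],"claw":[0,0,0,0,0,0,0,0]}' 70; python3 - <<'E'
from h import *
s=r.state();print(s["contact_force"],s["torque"])
to((.5637+.107*.9826,-.3755+.107*.1857,.0675),-79.3)
E
```

```text
time_s: 16.6
tool_pos: [0.6732, -0.3549, 0.0663]
ee_rot: [[0.983, 0.185, -0.001], [0.185, -0.983, -0.0], [-0.001, 0.0, -1.0]]
contact_force: [-1.4, -3.3, -2.1]
gripper_width: 0.0145
gripper_force: 68.9
[-1.43198297 -3.33008348 -2.11801641] [-0.37836437  0.13824     0.21088977]
travel [-4.4 -0.1 -1.2] roll -0.001 | yang now -79.4 q6 46.4
```

```bash
python3 -m handwheel '{"travel":[[-2,0.4,0],[-4,0.4,0],[-4.5,0.4,0],[-4.5,0.4,0]],"roll":[0,0,0,0],"claw":[0,0,0,0]}' 70; python3 - <<'E'
from h import *
s=r.state();print(s["contact_force"],s["torque"],s["tool_pos"])
E
```

```text
time_s: 17.1
tool_pos: [0.6693, -0.3558, 0.0663]
ee_rot: [[0.983, 0.185, -0.0], [0.185, -0.983, -0.0], [-0.0, 0.0, -1.0]]
contact_force: [0.6, -0.5, -1.6]
gripper_width: 0.014
gripper_force: 68.9
[ 0.5676612  -0.49158591 -1.60360549] [-0.23810361 -0.07932182  0.24489887] [ 0.6693155  -0.35580638  0.06631768]
```

The jaw is on the nut with negligible force. I'll swing the spanner clockwise on an arc of 107 mm radius.

```bash
python3 -m handwheel '{"travel":[[-0.1,5.4,0],[-0.5,10.7,0],[-1.2,16,0],[-2.1,21.3,0],[-3.3,26.5,0],[-4.8,31.6,0],[-4.8,31.6,0]],"roll":[0.05,0.1,0.15,0.2,0.25,0.3,0.3],"claw":[0,0,0,0,0,0,0]}' 70; python3 - <<'E'
from h import *
s=r.state();R=np.array(s["ee_rot"]);print(R.T@s["contact_force"],s["torque"],s["tool_pos"])
a=np.radians(10.65)-.3;print("expected",.5637+.107*np.cos(a),-.3755+.107*np.sin(a))
E
```

```text
time_s: 17.98
tool_pos: [0.6698, -0.3873, 0.0659]
ee_rot: [[0.994, -0.113, -0.002], [-0.113, -0.994, 0.001], [-0.002, -0.001, -1.0]]
contact_force: [-1.1, 0.2, -1.8]
gripper_width: 0.0145
gripper_force: 69.1
[-1.13347481 -0.02049651  1.75769779] [0.05739857 0.17796905 0.54025804] [ 0.66979291 -0.38727053  0.06594963]
expected 0.6700039756465618 -0.387684611677653
```

```bash
python3 -m handwheel '{"travel":[[-0.1,5.4,0],[-0.5,10.7,0],[-1.2,16,0],[-2.1,21.3,0],[-3.3,26.5,0],[-4.8,31.6,0],[-6.5,36.7,0],[-8.4,41.7,0],[-10.6,46.5,0],[-10.6,46.5,0],[-10.6,46.5,0]],"roll":[0.05,0.1,0.15,0.2,0.25,0.3,0.35,0.4,0.45,0.45,0.45],"claw":[0,0,0,0,0,0,0,0,0,0,0]}' 70; python3 - <<'E'
from h import *
s=r.state();R=np.array(s["ee_rot"]);print(R.T@s["contact_force"],s["torque"],s["tool_pos"],np.degrees(np.arctan2(R[1,0],R[0,0])),s["q"][5])
a=np.radians(10.65)-.75;print("expected",.5637+.107*np.cos(a),-.3755+.107*np.sin(a))
im=r.snapshot("top")[:,:,::-1];cv2.imwrite("pics/top6.png",im)
E
```

```text
time_s: 19.35
tool_pos: [0.6546, -0.4321, 0.0662]
ee_rot: [[0.846, -0.533, -0.0], [-0.533, -0.846, 0.001], [-0.001, -0.0, -1.0]]
contact_force: [0.3, 2.5, -0.3]
gripper_width: 0.0143
gripper_force: 69.1
[-1.05270199 -2.32173272  0.25395248] [0.21396839 0.04045143 0.4099923 ] [ 0.65461193 -0.43209349  0.06620454] -32.22980367970195 83.75562325573988
expected 0.6541212207132078 -0.4327101638236892
```

The reaction is about 0.66 N m and the spanner is at -32°, so `nut_tight` is about 0.75. I'll ease off, withdraw and lift.

```bash
python3 -m handwheel '{"travel":[[0,-5,0],[0,-5,0],[10,-5,0],[20,-5,0],[30,-5,0],[40,-5,0],[50,-5,0],[60,-5,0],[65,-5,-10],[65,-5,-60],[65,-5,-110],[65,-5,-114],[65,-5,-114]],"roll":[-0.05,-0.05,-0.05,-0.05,-0.05,-0.05,-0.05,-0.05,-0.05,-0.05,-0.05,-0.05,-0.05],"claw":[0,0,0,0,0,0,0,0,0,0,0,0,0]}' 70; python3 - <<'E'
from h import *
s=r.state();print(s["contact_force"],s["torque"],s["tool_pos"])
to((.535,-.25,.18),-67.3);to((.5353,.2993,.18),-67.3)
E
```

```text
time_s: 21.02
tool_pos: [0.7123, -0.4633, 0.181]
ee_rot: [[0.871, -0.492, 0.001], [-0.492, -0.871, -0.001], [0.001, 0.0, -1.0]]
contact_force: [-0.3, 0.3, -2.6]
gripper_width: 0.0141
gripper_force: 69.0
[-0.32046601  0.27151217 -2.55755727] [0.02008012 0.07148258 0.0104121 ] [ 0.7122522  -0.46330113  0.1809628 ]
travel [-259.2  -98.5    0.8] roll -0.91 | yang now -119.5 q6 81.8
travel [-5.292e+02 -5.769e+02  4.000e-01] roll -0.91 | yang now -119.5 q6 81.8
```

```bash
python3 -m handwheel '{"travel":[[-259,-98,0],[-259,-98,0],[-259,-98,0],[-259,-98,0],[-259,-98,0],[-259,-98,0],[-529,-577,0],[-529,-577,0],[-529,-577,0],[-529,-577,0],[-529,-577,0],[-529,-577,0],[-529,-577,0],[-529,-577,0],[-529,-577,0],[-529,-577,0],[-529,-577,0],[-529,-577,0],[-529,-577,0]],"roll":[-0.1,-0.25,-0.4,-0.55,-0.7,-0.85,-0.91,-0.91,-0.91,-0.91,-0.91,-0.91,-0.91,-0.91,-0.91,-0.91,-0.91,-0.91,-0.91],"claw":[0,0,0,0,0,0,0,0,0,0,0,0,0,0,0,0,0,0,0]}' 70; python3 - <<'E'
from h import *
s=r.state();print(s["contact_force"],s["torque"],s["tool_pos"])
to((.5353,.2993,.022),-67.3)
im=r.snapshot("wrist")[:,:,::-1];cv2.imwrite("pics/w7.png",im)
# ring position in tool frame, vs. earlier 0.0893
a=cv2.imread("pics/w5.png")[0:240,255:380];b=im[:240]
res=cv2.matchTemplate(np.ascontiguousarray(b[:, 235:400]),a[0:115],cv2.TM_CCOEFF_NORMED);print(cv2.minMaxLoc(res),"expect x 20,y 0")
E
```

```text
time_s: 23.4
tool_pos: [0.5354, 0.298, 0.1801]
ee_rot: [[0.923, 0.384, -0.001], [0.384, -0.923, -0.0], [-0.001, 0.0, -1.0]]
contact_force: [0.9, -0.0, -1.5]
gripper_width: 0.0141
gripper_force: 69.1
[ 0.87456244 -0.04869888 -1.500335  ] [0.03269256 0.04712717 0.0147347 ] [0.53544115 0.29796135 0.18012811]
travel [  0.5  -1.3 158.1] roll -0.002 | yang now -67.4 q6 90.1
(-0.12591691315174103, 0.2958053946495056, (17, 123), (20, 0)) expect x 20,y 0
```

The ring hasn't shifted in the grip, so I'll lower the spanner at the original place and release it.

```bash
python3 -m handwheel '{"travel":[[0.5,-1,50],[0.5,-1,100],[0.5,-1,130],[0.5,-1,145],[0.5,-1,153],[0.5,-1,158],[0.5,-1,158],[0.5,-1,158]],"roll":[0,0,0,0,0,0,0,0],"claw":[0,0,0,0,0,0,0,0]}' 70; python3 -c "
from h import *
s=r.state();print(s['contact_force'],s['torque'],s['tool_pos'])"
```

```text
time_s: 24.45
tool_pos: [0.5361, 0.3007, 0.0232]
ee_rot: [[0.923, 0.386, 0.001], [0.386, -0.923, 0.001], [0.002, 0.0, -1.0]]
contact_force: [0.1, 0.3, -1.3]
gripper_width: 0.0137
gripper_force: 69.1
[ 0.07276423  0.25478562 -1.34499572] [-0.0678779   0.01632373 -0.01467062] [0.53614797 0.30067282 0.0231828 ]
```

```bash
python3 -m handwheel '{"travel":[[0,0,1],[0,0,2],[0,0,2.3],[0,0,2.3],[0,0,2.3],[0,0,2.3],[0,0,2.3],[0,0,2.3],[0,0,-20],[0,0,-70],[0,0,-130],[0,0,-180],[0,0,-203],[0,0,-203],[0,0,-203]],"roll":[0,0,0,0,0,0,0,0,0,0,0,0,0.05,0.05,0.05],"claw":[0,0,0,1,1,1,1,1,1,1,1,1,1,1,1]}' 70; python3 - <<'E'
from h import *
s=r.state();im=r.snapshot("wrist")[:,:,::-1];cv2.imwrite("pics/w8.png",im)
a=cv2.imread("pics/w4.png")
for nm,(y0,y1,x0,x1) in dict(ring=(65,118,282,332),jaw=(235,295,285,345),rest=(135,235,280,302)).items():
    res=cv2.matchTemplate(im,a[y0:y1,x0:x1],cv2.TM_CCOEFF_NORMED);_,v,_,l=cv2.minMaxLoc(res);print(nm,v,"was",(x0,y0),"now",l)
print(s["tool_pos"],np.array(s["ee_rot"])[:2,0]);to((.561,-.37,.2254),-79.4)
E
```

```text
time_s: 26.32
tool_pos: [0.5347, 0.3, 0.224]
ee_rot: [[0.941, 0.34, -0.002], [0.34, -0.941, -0.001], [-0.002, 0.0, -1.0]]
contact_force: [-0.8, 0.1, -0.5]
gripper_width: 0.0855
gripper_force: 0.0
ring 0.8296868801116943 was (282, 65) now (289, 70)
jaw 0.9049053192138672 was (285, 235) now (291, 239)
rest 0.794767439365387 was (280, 135) now (287, 140)
[0.53467996 0.30004274 0.22399758] [0.94053325 0.33969526]
travel [-202.5  639.2   -1.1] roll 0.161 | yang now -70.2 q6 93.0
```

The spanner, jaw and rest shifted together in the image, so the spanner is back in its notches. I'll check the nut's mark from above.

```bash
python3 -m handwheel '{"travel":[[-202,640,0],[-202,640,0],[-202,640,0],[-202,640,0],[-202,640,0],[-202,640,0],[-202,640,0],[-202,640,0],[-202,640,0],[-202,640,0],[-202,640,0],[-202,640,0],[-202,640,0],[-202,640,0],[-202,640,0]],"roll":[0.05,0.1,0.16,0.16,0.16,0.16,0.16,0.16,0.16,0.16,0.16,0.16,0.16,0.16,0.16],"claw":[1,1,1,1,1,1,1,1,1,1,1,1,1,1,1]}'; python3 - <<'E'
from h import *
s=r.state();im=r.snapshot("wrist")[:,:,::-1];cv2.imwrite("pics/w9.png",im)
def mark(im,u,v):
    sub=np.ascontiguousarray(im[v-30:v+30,u-30:u+30]);h=cv2.cvtColor(sub,cv2.COLOR_BGR2HSV).astype(int)
    red=(((h[:,:,0]<8)|(h[:,:,0]>172))&(h[:,:,1]>150)).astype(np.uint8)
    yel=((h[:,:,0]>12)&(h[:,:,0]<32)&(h[:,:,1]>110)&(h[:,:,2]>120)).astype(np.uint8)
    n,l,st,c=cv2.connectedComponentsWithStats(yel);k=1+st[1:,4].argmax();ctr=c[k]
    hull=np.zeros_like(red);cv2.fillConvexPoly(hull,cv2.convexHull(np.argwhere(red)[:,::-1].astype(np.int32)),1)
    w=(h[:,:,1]<90)&(h[:,:,2]>110)&(hull>0);vv,uu=np.nonzero(w)
    p=np.array([uu.mean(),vv.mean()]);return ctr+[u-30,v-30],p+[u-30,v-30],len(uu)
import pickle
for nm,f,st in (("before","pics/w3f.png",pickle.load(open("s3.pkl","rb"))),("after","pics/w9.png",s)):
    u,v=wproj(st,(.5637,-.3755,.1)).round().astype(int);c,p,n=mark(cv2.imread(f),u,v)
    C=wristcam(st);d=hit(*C,p,.095)-hit(*C,c,.1);print(nm,c,p,n,d,np.degrees(np.arctan2(d[1],d[0])))
E
```

```text
time_s: 28.25
tool_pos: [0.5625, -0.3688, 0.2253]
ee_rot: [[0.983, 0.186, -0.0], [0.186, -0.983, 0.0], [-0.0, -0.0, -1.0]]
contact_force: [0.6, -0.9, 0.2]
gripper_width: 0.0853
gripper_force: 0.0
before [317.97577855 197.11072664] [318.8  209.55] 20 [-0.01256965 -0.00315506 -0.005     ] -165.90949552557646
after [325.79094077 197.80139373] [320.57692308 208.30769231] 26 [-0.01178602  0.00240696 -0.005     ] 168.457673299612
```

```bash
python3 - <<'E'
from h import *
for f,u,v in (("pics/w3f.png",318,200),("pics/w9.png",323,200)):
    im=cv2.imread(f)[v-25:v+25,u-25:u+25];h=cv2.cvtColor(np.ascontiguousarray(im),cv2.COLOR_BGR2HSV).astype(int)
    print(f)
    for y in range(5,46):
        print("".join(("R" if h[y,x,2]>130 else "r") if (h[y,x,0]<8 or h[y,x,0]>172) and h[y,x,1]>150 else "y" if 12<h[y,x,0]<32 and h[y,x,1]>110 and h[y,x,2]>100 else "W" if h[y,x,1]<70 and h[y,x,2]>185 else "." for x in range(3,47)))
E
```

```text
pics/w3f.png
..........rrrrrrrRrRRRRrRRrrrrrrrrr.........
.........rrrrrrrrRRRRRRRRRRrrrrrrrrrr.......
........rrrrrrrRRRRRRRRRRRRRRRrrrrrrr.......
.......rrrrrRRRRRRRRRRRRRRRRRRRRrrrrrr......
.......rrrRRRRRRRRRRRRRRRRRRRRRRRRrrrr......
.......rrRRRRRRRRRRRRRRRRRRRRRRRRRRRrr......
......rRRRRRRRRRRRRRRRRRRRRRRRRRRRRRRRr.....
......RRRRRRRRRRRRrrrrrRRRRRRRRRRRRRRRR.....
......RRRRRRRRRrRr.yyyyyyy.rRRRRRRRRRRR.....
......RRRRRRRRRrryyyyyyyyyyyRRRRRRRRRRR.....
......RRRRRRRRR.yyyyyyyyyyyyyRRRRRRRRRR.....
......RRRRRRRR.yyyyyyyyyyyyyyyRRRRRRRRR.....
......RRRRRRrryyyyyyyyyyyyyyyyyRRRRRRRR.....
......RRRRRRr.yyyyyyyyyyyyyyyyy.RRRRRRR.....
......RRRRRRryyyyyyyyyyyyyyyyyyyRRRRRRR.....
......RRRRRRryyyyyyyyyyyyyyyyyyyRRRRRRR.....
......RRRRRRRyyyyyyyyyyyyyyyyyyyRRRRRRR.....
......RRRRRRRyyyyyyyyyyyyyyyyyyyRRRRRRR.....
......RRRRRRRyyyyyyyyyyyyyyyyyyyRRRRRRR.....
......RRRRRRRyyyyyyyyyyyyyyyyyyyRRRRRRR.....
......RRRRRRRyyyyyyyyyyyyyyyyyyyRRRRRRR.....
......RRRRRRR.yyyyyyyyyyyyyyyyy.RRRRRRR.....
......RRRRRRR.yyyyyyyyyyyyyyyyyRRRRRRRR.....
......RRRRRRRR.yyyyyyyyyyyyyyyRRRRRRRRR.....
......R
[... 1914 characters left out ...]
.yyyyyyyyyyyyRRRRRRR.....
............RRRRRRWWWyyyyyyyyy.RRRRRRR......
.............RRRR.WWW.yyyyyy..RRRRRRRR......
.............RRRRWWWW.RRRRRRRRRRRRRRR.......
..............RR.WWW.RRRRRRRRRRRRRRRR......W
...............RWWWW.RRRRRRRRRRRRRRR.......W
........W......RW.W.RRRRRRRRRRRRRRR.........
................R..RRRRRRRRRRRRRRRR........W
.......W....................................
......WWW...................................
......WWW..................................W
.......WW...................................
.......WW...................................
.......WW...................................
.......WW...................................
.......WW...................................
```

The mark has moved about 30° and is now about 0.57 rad past the strap line. That is inside the limits, and the robot is clear of everything, so I'll hand in.

```bash
python3 -c "
from plant import r
print(r.finish_job())"
```

```text
the job is handed in; nothing more can be done
None
```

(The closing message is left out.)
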